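Tip the profile into its cradle and close the hold-down

TASK

Push the tall aluminium profile over so that it lies down along the cradle of its fixture, then push the hinged hold-down bar over it, all the way down. Only push: do not grip, lift or carry the profile, and leave everything else on the table where it is.

Things in the scene. Friction and masses are not known exactly. Their poses are not given: they have to be found in the camera images.
- fixture: Dark steel base plate 12 mm thick, fixed, with foot pocket and cradle in one line. Origin on the underside, on the cradle's middle line; z up; x = the direction in which the profile is tipped (pocket to end stop); y from the hold-down's hinge side to its other side. Plate: x -135..115, y -75..100 mm. End stop plate at x 105..113 mm, top 40 mm above the table.
- pocket (a point): Centre of the foot pocket's floor, at fixture x -85, y 0, 12 mm above the table. The pocket covers x -115..-65 mm, side walls 43 mm apart, 8 mm thick, tops 32 mm above the table; open at the back (-x). In front (x = -65) a 12 mm step up to the cradle floor, against which the profile's foot pivots.
- cradle (a point): Point on the cradle's grey floor, at fixture x 20, y 0, 24 mm above the table. The floor covers x -65..110 mm; steel side walls from x -25 to 105 mm, 50 mm apart inside, 8 mm thick, tops 46 mm above the table.
- hinge (a point): On the hold-down's hinge axis (which runs along fixture x), at fixture x 30, y -46 mm, 74 mm above the table, between two cheeks whose tops are 82 mm above the table.
- rest_post (a point): Top centre of the rest post under the closed bar, on the other side of the cradle: fixture x 30, y 45, 68 mm above the table; 24 x 12 mm.
- profile: Tall slotted aluminium profile 40 x 40 x 150 mm, about 0.4 kg, loose. It starts on end in the foot pocket, front face at the step. Origin: centre of its foot end; z along its length; x towards the cradle at the start. Pushed near its top towards fixture +x it pivots over the step, passes its balance at about 18 degrees and falls into the cradle; lying, its upper face is 64 mm above the table.
- holddown (a joint): Angle of the hold-down, a flat steel bar 105 mm long from its hinge, 24 wide, 10 thick (axis in mid-thickness). 0 = fully down, level across the cradle towards fixture +y, top 79 mm above the table, about 5 mm clear of the lying profile; 1.57 upright; starts at 1.7 to 2.0, leaning away from the cradle. Stays where left; about 2 N at its end moves it.
- profile_mid (a point): Centre of the profile (75 mm along its length). Lying in the cradle it is 44 mm above the table, near fixture x = 0, y = 0.
- profile_toe (a point): Middle of the profile's lower front edge (at its foot, on the cradle side); it stays down by the step, 12 to 25 mm above the table, while the profile is tipped.
- holddown_end (a point): Free end of the hold-down bar, in the middle of its width and thickness, 105 mm from the hinge axis.
- offcut: Bystander: short profile offcut 40 x 40 x 80 mm of the same extrusion, standing on the fixture plate beside the pocket. Origin under its centre.
- bracket: Bystander: aluminium angle bracket 40 x 34 x 40 mm lying on the fixture plate beside the cradle. Origin under its centre.
- tray: Bystander: shallow grey parts tray 130 x 180 x 35 mm, fixed; it and the fixture may swap sides. Origin under its centre.
- collar: Bystander: steel collar, 44 mm across, 18 mm high, in the tray. Origin under its centre.
- foot: Bystander: levelling foot, disc 40 mm across with an upright stem, 50 mm high, in the tray. Origin under its centre.
- mug: Bystander: white mug, 80 mm across, 92 mm high, beyond the work. Origin under its centre.
- driver: Bystander: screwdriver lying beyond the work. Origin at its underside.
- spraycan: Bystander: white plastic bottle, 56 mm across, 120 mm high, beyond the work. Origin under its centre.
There are look-alikes about, which are no part of the job. What is shaped like the profile but yellow is not meant.

How it is judged (in metres and radians):
On the way, in this order (a step that is already met when the one before it is completed fails the run):
1. the profile lies in the cradle while the hold-down is still open (angle between the z axis of profile and the x axis of fixture, either way round below 0.09 rad and x of profile_mid in the frame of fixture between -0.035 and 0.032 m and y of profile_mid in the frame of fixture between -0.012 and 0.012 m and z of profile_mid in the frame of fixture between 0.036 and 0.051 m and value of joint holddown above 1.2 rad), for 0.2 s.
2. the hold-down is fully down over the lying profile (angle between the z axis of profile and the x axis of fixture, either way round below 0.09 rad and x of profile_mid in the frame of fixture between -0.035 and 0.032 m and y of profile_mid in the frame of fixture between -0.012 and 0.012 m and z of profile_mid in the frame of fixture between 0.036 and 0.051 m and value of joint holddown below 0.08 rad), for 0.2 s.
At the end, for the whole second after the job is handed in: The profile lies at rest along the cradle (within 5 degrees of it, its centre within 12 mm of the cradle's middle line, 36 to 51 mm above the table and from 35 mm short of to 32 mm past the fixture's origin), and the hold-down is within 0.08 rad of fully down (all of step 2 and linear speed of profile below 0.02 m/s); the robot touches nothing.
It fails at once if the profile is lifted (height (world z) of profile_mid above 0.105 m or height (world z) of profile_toe above 0.045 m).
It fails at once if the profile is carried or knocked out of the fixture's line (y of profile_mid in the frame of fixture above 0.05 m or y of profile_mid in the frame of fixture below -0.05 m or x of profile_mid in the frame of fixture below -0.14 m or x of profile_mid in the frame of fixture above 0.07 m).
It fails at once if a bystander (the short profile offcut, the angle bracket, the steel collar in the tray, the levelling foot in the tray, the mug, the screwdriver, the bottle) is moved over 25 mm (distance of any of offcut, bracket, collar, foot, mug, driver, spraycan from where it was at the start of the episode above 0.025 m).
It also fails if it takes over 45 s, if anything falls off the work surface, if the arm or the gripper's body presses on something with over 40 N, if the wrist force passes 120 N, or if a joint passes its speed limit or range.

ROBOT

A 7-joint arm with a two-finger parallel gripper is mounted at the origin on the work surface. World frame = base frame: x ahead of the robot, y to its left, z up, the work surface at z = 0. Lengths are in mm, angles in rad, forces in N, time in s.
With the tool pointing down it reaches from about 375 to 925 mm from the base axis. Payload 3.1 kg.
Tool frame: the origin (TCP) lies at the very end of the fingers, on their centre line; the grasp point (between the pads) lies 19 mm behind it; z points along the fingers, y is the direction in which the jaws open and shut (so a half turn about z gives the same grasp; the last joint's range is limited). The gripper opens to 85 mm and grips with 20 to 120 N. Pads are 22 mm wide; open, the fingers measure 114 mm over their backs; the gripper's body (76 mm by 85 mm) begins 54 mm behind the grasp point. The pads swing forward as they close: fully open they stand 13 mm farther back than shut.
Start: joints at [-1.207, 0.383, 0.044, 1.598, -0.018, 1.161, -0.05], TCP at [289.593, 581.927, 231.269] pointing down, gripper open.
Joint ranges: [-2.61, 2.61], [-0.41, 2.15], [-1.48, 1.57], [0, 2.5], [-1.57, 4.71], [0.05, 1.97], [-2.85, 2.85]. Speed limits (rad/s): [2.79, 2.79, 3.14, 3.14, 3.14, 3.14, 3.14].

INTERFACE

Orientations are given as a rotation vector (axis times angle).
In Python, from rig import ctrl, imaging gives the robot as it stands. The module is installed in compiled form; this text tells all that it offers.
- The arm moves only by the shell command python3 -m inch 'ROWS'. ROWS is JSON, a list of rows, each an object with "xyz": the shift along the world's x, y, z in m, a list of three; "roll": the turn about the world's z in units of 5 degrees (1.0 is 5 degrees); "gripper": the opening, from -1 (shut) to 1 (fully open). In form: [{"xyz": [x, y, z], "roll": roll, "gripper": gripper}, ...]. A call has 1 to 8 rows; each row shifts and turns the commanded pose from where the row before left it; what a row does not reach is not made up. A row lasts 1/10 s, in which the tool goes at most 50 mm and 8.59 degrees, less where a joint would pass 70% of its speed; a pose out of reach is approached as far as the arm can. A call with a gripper value outside its range is refused whole. The fingers move at their own pace and stop on an object; the grip force is fixed at half the most. Time passes only in rows, so rows that do not move let the fingers close. It gives the time, the measured TCP pose, the force and the opening at its end, in the units of the state.
- ctrl.sense(): the state, without advancing time (a new reading comes with each control period).
- imaging.snapshot(name): name is "scene" or "top" or "wrist"; returns the picture (400x640x3 uint8, blue, green, red); there is no depth.
- imaging.calibration(name): a dict with "mtx" (3x3 intrinsics, pixels), "view" (4x4, takes a point from world to camera coordinates); the wrist camera has in their place "mount" (4x4, takes a point from camera to tool coordinates, whose origin is the TCP and whose axes are the flange's). Camera axes: x right, y up, looking along -z (the intrinsics and any distortion apply to the point x, -y, -z); pixel columns grow to the right and rows downward; lengths in mm; the calibration is good to about 2 mm. A picture is of the moment at which its call begins: read the wrist's pose just before it. calibration takes no time and is no camera call.
- ctrl.sign_off(): hands the job in, once; it reports no verdict.
The state is a dict: "time_s": time; "q": joint angles; "qd": joint speeds; "joint_efforts": joint torques, N m; "ee_pos": TCP position; "ee_rot": TCP orientation; "contact_force": force on the tool from outside, world axes, zero at the start; "torque": the same for the moment, N m; "width": finger opening in mm.
Only numpy, scipy, OpenCV 4.12 (cv2) and the standard library are available. Lean on these libraries where they do the work, as an engineer would, in place of code of your own. Each camera call takes 0.05 s, during which the arm holds its last target.

## Working session

There is one attempt and no reset: what is moved stays moved. The work goes in short steps, Python scripts to look and compute and a shell command to move; the robot and the scene stay as the last step left them, time stands still between calls to the robot, and variables do not carry over. Pictures are saved under pics/ and viewed, and the job is handed in when it is done.

```bash
mkdir -p pics
python3 - <<'E'
from rig import ctrl, imaging
import cv2, numpy as np
np.set_printoptions(precision=4,suppress=True)
for n in ("scene","top"):
    cv2.imwrite(f"pics/{n}0.png",imaging.snapshot(n))
    c=imaging.calibration(n); print(n,c)
print(imaging.calibration("wrist"))
print(ctrl.sense())
E
```

```text
scene {'mtx': array([[507.4261,   0.    , 319.9207],
       [  0.    , 507.4261, 198.4776],
       [  0.    ,   0.    ,   1.    ]]), 'view': array([[    0.0806,     0.9967,     0.001 ,    47.8964],
       [   -0.8505,     0.0683,     0.5215,   449.7528],
       [    0.5198,    -0.0429,     0.8532, -1464.7075],
       [    0.    ,     0.    ,     0.    ,     1.    ]])}
top {'mtx': array([[381.2342,   0.    , 323.8433],
       [  0.    , 381.2342, 206.1067],
       [  0.    ,   0.    ,   1.    ]]), 'view': array([[  -0.0168,   -0.9993,    0.0341,  -85.4283],
       [   0.9908,   -0.012 ,    0.1351, -581.8257],
       [  -0.1346,    0.0361,    0.9902, -766.928 ],
       [   0.    ,    0.    ,    0.    ,    1.    ]])}
{'mtx': array([[326.6883,   0.    , 325.2497],
       [  0.    , 326.6883, 208.1317],
       [  0.    ,   0.    ,   1.    ]]), 'mount': array([[  -0.0002,    0.9496,    0.3134,   81.4913],
       [   1.    ,   -0.    ,    0.0009,   -0.7217],
       [   0.0008,    0.3134,   -0.9496, -144.3641],
       [   0.    ,    0.    ,    0.    ,    1.    ]])}
{'time_s': 0.1, 'q': array([-1.2068,  0.3837,  0.0439,  1.5994, -0.0179,  1.1612, -0.0499]), 'qd': array([-0.0006, -0.0027, -0.001 , -0.0046,  0.0012,  0.0007,  0.0017]), 'joint_efforts': array([  0.0025, -43.4727,   1.0293, -25.0454,   0.0109,   0.0055,
         0.    ]), 'ee_pos': array([289.2457, 581.1542, 230.0394]), 'ee_rot': array([-0.7188, -3.0578,  0.0036]), 'contact_force': array([-0.2798,  0.4594, -0.9928]), 'torque': array([0.004 , 0.0463, 0.0155]), 'width': 85.37220920743061}
```

View pics/scene0.png

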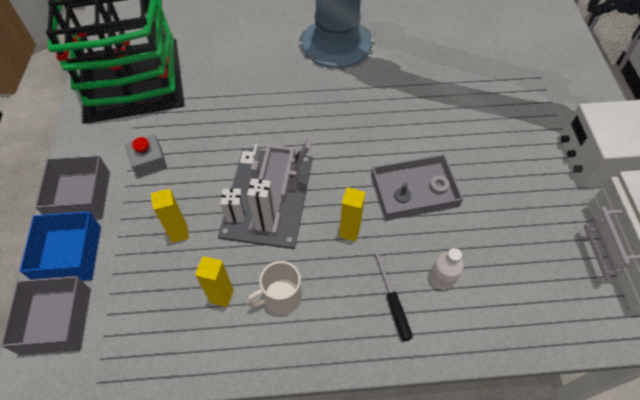

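View pics/top0.png

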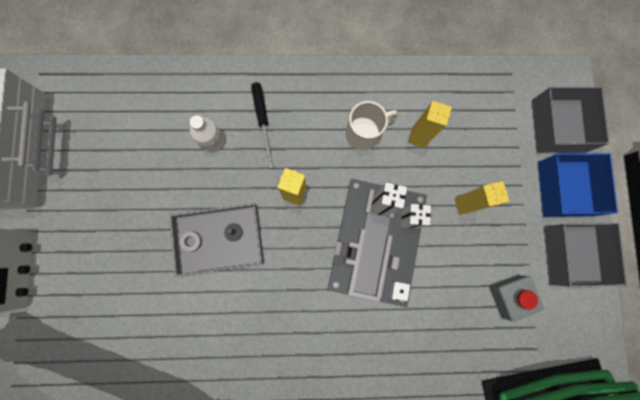

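Tall profile: top view about (394,195), scene view about (262,205). The shorter offcut beside it is at top (420,214), scene (232,205). The bracket is at top (400,291). There are three yellow look-alikes. I'll enlarge to confirm.

Run:
```python
import cv2
a=cv2.imread("pics/top0.png")[170:315,315:445]; cv2.imwrite("pics/topc.png",cv2.resize(a,None,fx=4.1,fy=4.1,interpolation=cv2.INTER_CUBIC))
a=cv2.imread("pics/scene0.png")[135:255,210:330]; cv2.imwrite("pics/scenec.png",cv2.resize(a,None,fx=5,fy=5,interpolation=cv2.INTER_CUBIC))
```

```text
(no output)
```

View pics/topc.png

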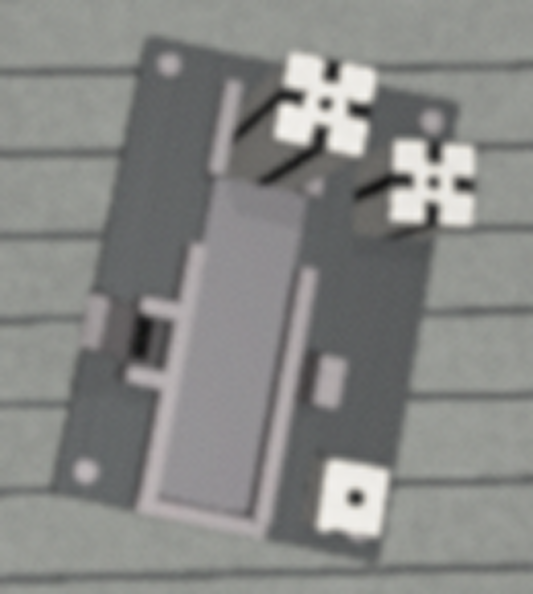

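View pics/scenec.png

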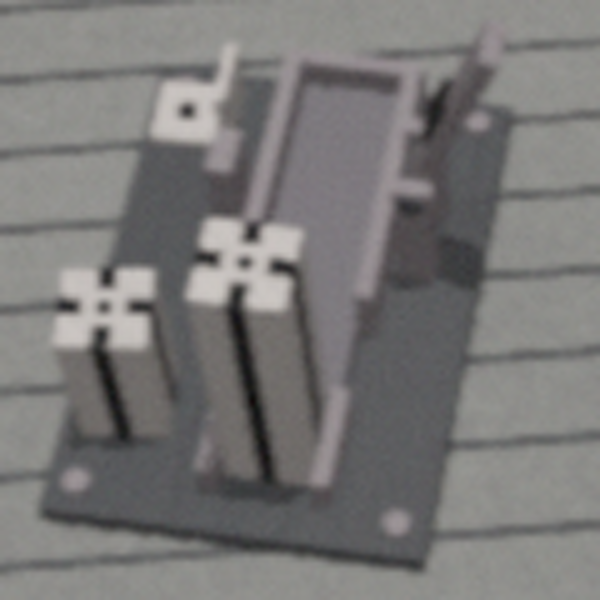

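The target is the tall bare-aluminium profile with its slotted end up. It stands in the pocket between the two side walls, at top crop (325,104) and scene crop (245,262). Its neighbour is the shorter offcut. Next I'll fit the fixture pose from both views.

```bash
cat > h.py <<'E'
import numpy as np
from rig import ctrl, imaging
C={n:imaging.calibration(n) for n in("scene","top")}
def proj(n,P):
    c=C[n];P=np.atleast_2d(P);p=(c["view"]@np.c_[P,np.ones(len(P))].T)[:3]
    q=c["mtx"]@np.array([p[0],-p[1],-p[2]]);return (q[:2]/q[2]).T
def ray(n,uv,z):
    c=C[n];d=np.linalg.inv(c["mtx"])@np.array([uv[0],uv[1],1]);d=np.array([d[0],-d[1],-d[2]])
    R=c["view"][:3,:3];t=c["view"][:3,3];o=-R.T@t;d=R.T@d
    return o+d*(z-o[2])/d[2]
def F2W(s,f):
    f=np.atleast_2d(f).astype(float);a=s[2];c,k=np.cos(a),np.sin(a)
    return np.c_[s[0]+c*f[:,0]-k*f[:,1],s[1]+k*f[:,0]+c*f[:,1],f[:,2]]
E
python3 - <<'E'
from h import *
from scipy.optimize import least_squares
T=[((150,38),(-135,-75,12)),((458,102),(-135,100,12)),((378,562),(115,100,12)),((55,490),(115,-75,12)),((325,104),(-85,0,162)),((329,381),(30,45,68))]
S=[((42,515),(-135,100,12)),((425,568),(-135,-75,12)),((512,105),(115,-75,12)),((245,264),(-85,0,162)),((224,148),(30,45,68))]
tp=np.array([p for p,_ in T])/4.1+[315,170]; sp=np.array([p for p,_ in S])/5+[210,135]
tf=[f for _,f in T]; sf=[f for _,f in S]
def fun(s): 
    return np.r_[proj("top",F2W(s,tf))-tp,proj("scene",F2W(s,sf))-sp].ravel()
print(ray("top",tp[4],162), ray("scene",sp[3],162))
for n,i in(("both",slice(None)),("top",slice(0,12)),("scene",slice(12,None))):
    r=least_squares(lambda s:fun(s)[i],[650,-200,3.0],x_scale=[100,100,1]);print(n,r.x);print(r.fun.reshape(-1,2).round(1).tolist())
    print("prof,hinge,post",F2W(r.x,[(-85,0,162),(30,-46,74),(30,45,68),(20,0,24)]).round(1).tolist())
E
```

```text
[ 582.2144461  -217.80136098  162.        ] [ 585.61853825 -217.57736211  162.        ]
both [ 499.97220643 -198.24753714    2.91586212]
[[-1.1, -1.9], [0.6, -1.0], [0.3, -0.4], [-1.0, 0.1], [-0.3, -0.3], [0.1, -0.7], [-1.3, -1.4], [-0.1, -1.7], [-0.1, -0.5], [0.1, -1.2], [-0.4, -0.0]]
prof,hinge,post [[582.8, -217.3, 162.0], [481.0, -146.7, 74.0], [460.7, -235.4, 68.0], [480.5, -193.8, 24.0]]
top [ 498.61370241 -198.66328787    2.91451215]
[[-0.8, -1.4], [0.9, -0.3], [0.4, 0.3], [-0.9, 0.7], [0.0, 0.4], [0.3, 0.0]]
prof,hinge,post [[581.4, -217.8, 162.0], [479.7, -147.1, 74.0], [459.3, -235.8, 68.0], [479.1, -194.2, 24.0]]
scene [ 502.59704291 -197.62131399    2.91757734]
[[-1.0, -0.3], [0.4, -0.7], [0.2, 0.3], [0.5, -0.1], [-0.2, 0.9]]
prof,hinge,post [[585.5, -216.5, 162.0], [483.6, -146.1, 74.0], [463.4, -234.8, 68.0], [483.1, -193.2, 24.0]]
```

```bash
python3 -m inch '[{"xyz":[0.016,-0.035,0.005],"roll":0.5,"gripper":-1},{"xyz":[0.016,-0.035,0.005],"roll":0.5,"gripper":-1},{"xyz":[0.016,-0.035,0.005],"roll":0.5,"gripper":-1},{"xyz":[0.016,-0.035,0.005],"roll":0.5,"gripper":-1},{"xyz":[0.016,-0.035,0],"roll":0.5,"gripper":-1},{"xyz":[0.016,-0.035,0],"roll":0.2,"gripper":-1},{"xyz":[0.016,-0.035,0],"roll":0,"gripper":-1},{"xyz":[0.016,-0.035,0],"roll":0,"gripper":-1}]'
```

```text
time_s: 0.9
ee_pos: [417.7, 300.1, 250.8]
ee_rot: [-0.354, -3.121, 0.001]
contact_force: [0.9, -0.2, -0.3]
width: -0.0
```

```bash
python3 -m inch '[{"xyz":[0.016,-0.036,0],"roll":0,"gripper":-1},{"xyz":[0.016,-0.036,0],"roll":0,"gripper":-1},{"xyz":[0.016,-0.036,0],"roll":0,"gripper":-1},{"xyz":[0.016,-0.036,0],"roll":0,"gripper":-1},{"xyz":[0.016,-0.036,0],"roll":0,"gripper":-1},{"xyz":[0.016,-0.036,0],"roll":0,"gripper":-1},{"xyz":[0.016,-0.036,0],"roll":0,"gripper":-1},{"xyz":[0.016,-0.036,0],"roll":0,"gripper":-1}]'; python3 -m inch '[{"xyz":[0.016,-0.036,0],"roll":0,"gripper":-1},{"xyz":[0.016,-0.036,0],"roll":0,"gripper":-1},{"xyz":[0.016,-0.036,0],"roll":0,"gripper":-1},{"xyz":[0.016,-0.036,0],"roll":0,"gripper":-1},{"xyz":[0.016,-0.036,0],"roll":0,"gripper":-1},{"xyz":[0.016,-0.036,0],"roll":0,"gripper":-1},{"xyz":[0.014,-0.030,0],"roll":0,"gripper":-1},{"xyz":[0,0,0],"roll":0,"gripper":-1}]'
```

```text
time_s: 1.7
ee_pos: [545.6, 12.4, 250.9]
ee_rot: [-0.354, -3.121, -0.0]
contact_force: [0.3, 0.3, -0.6]
width: -0.2
time_s: 2.5
ee_pos: [654.5, -239.2, 250.3]
ee_rot: [-0.367, -3.119, 0.008]
contact_force: [-0.9, -1.3, -0.0]
width: -0.2
```

Run:
```python
from h import *
import cv2
print(ctrl.sense()["ee_pos"],ctrl.sense()["ee_rot"])
w=imaging.snapshot("wrist");cv2.imwrite("pics/w1.png",w)
s=imaging.snapshot("top")[100:340,280:520];cv2.imwrite("pics/t1.png",cv2.resize(s,None,fx=2.5,fy=2.5,interpolation=cv2.INTER_CUBIC))
```

```text
[ 654.5353779  -239.15665771  250.26220776] [-0.36668366 -3.11902237  0.00836142]
```

View pics/w1.png

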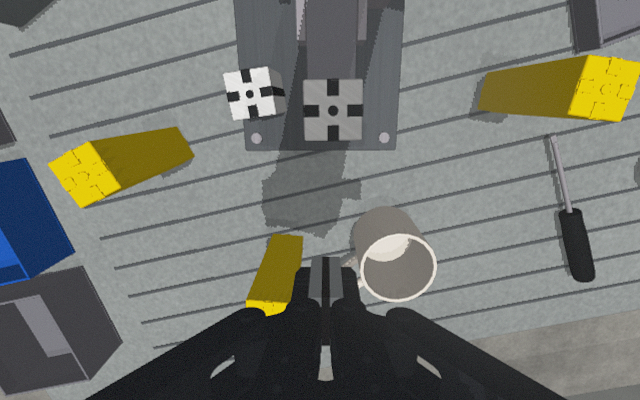

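View pics/t1.png

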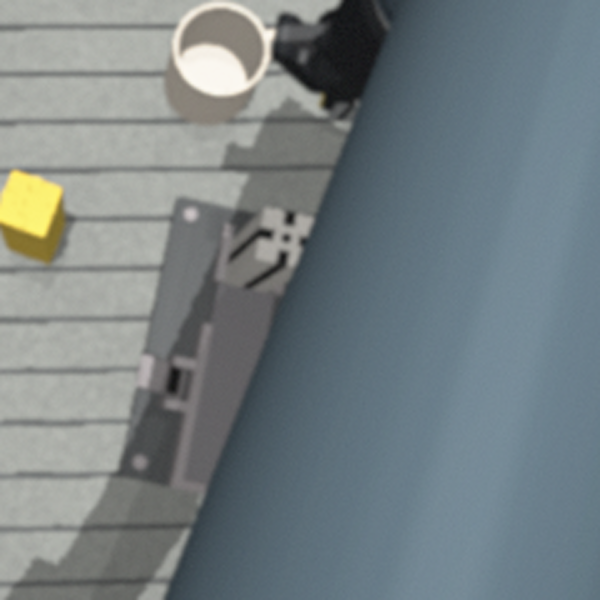

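```bash
cat >> h.py <<'E'
from scipy.spatial.transform import Rotation as Ro
def wray(uv,z,s=None):
    s=s or ctrl.sense();w=imaging.calibration("wrist");M=w["mount"];R=Ro.from_rotvec(s["ee_rot"]).as_matrix()
    d=np.linalg.inv(w["mtx"])@np.array([uv[0],uv[1],1.]);d=np.array([d[0],-d[1],-d[2]])
    o=R@M[:3,3]+s["ee_pos"];d=R@M[:3,:3]@d
    return o+d*(z-o[2])/d[2]
FX=np.array([499.97,-198.25,2.9159])
def W2F(p):
    a=FX[2];d=np.array(p)[:2]-FX[:2];c,k=np.cos(a),np.sin(a);return np.array([c*d[0]+k*d[1],-k*d[0]+c*d[1]])
E
python3 - <<'E'
from h import *
p=wray((333,110),162);print("prof",p,W2F(p))
p=wray((250,93),92);print("offcut",p,W2F(p))
for uv in((256,138),(384,138)):
  p=wray(uv,12);print("screw",p,W2F(p))
p=wray((397,267),92);print("mug",p,W2F(p))
p=ray("top",(368,120),92);print("mug top",p,W2F(p))
for z in(100,150): 
  p=ray("top",(438,112),z);print("yellow",p,W2F(p))
print("tcp",W2F(ctrl.sense()["ee_pos"]))
E
```

```text
prof [ 582.31329402 -211.32130261  162.        ] [-83.1801293  -5.6871004]
offcut [ 554.02444905 -277.78777952   92.        ] [-70.48267629  65.4242629 ]
screw [ 596.75408124 -302.14266784   12.        ] [-117.57883023   79.59939381]
screw [ 630.13771048 -158.52199496   12.        ] [-117.97617846  -67.84960245]
mug [ 751.44956233 -179.8022152    92.        ] [-240.97360109  -74.25641124]
mug top [ 751.10239912 -185.79554536   92.        ] [-241.9764386   -68.33738719]
yellow [ 764.6366006  -329.46853506  100.        ] [-287.31876137   68.6632564 ]
yellow [ 744.87351855 -311.60308086  150.        ] [-264.05892598   55.67349415]
tcp [-158.73729445   -0.88260219]
```

```bash
python3 -m inch '[{"xyz":[0,0.001,-0.03],"roll":0,"gripper":-1},{"xyz":[0,0.001,-0.03],"roll":0,"gripper":-1},{"xyz":[0,0,-0.03],"roll":0,"gripper":-1},{"xyz":[0,0,-0.02],"roll":0,"gripper":-1},{"xyz":[0,0,0],"roll":0,"gripper":-1},{"xyz":[0,0,0],"roll":0,"gripper":-1}]'
python3 - <<'E'
from h import *
import cv2
s=ctrl.sense();print(s["ee_pos"],s["ee_rot"],W2F(s["ee_pos"]))
w=imaging.snapshot("wrist");cv2.imwrite("pics/w2.png",w)
s=imaging.snapshot("scene")[100:300,180:380];cv2.imwrite("pics/s2.png",cv2.resize(s,None,fx=3,fy=3,interpolation=cv2.INTER_CUBIC))
E
```

```text
time_s: 3.2
ee_pos: [655.7, -228.0, 141.3]
ee_rot: [-0.351, -3.121, -0.002]
contact_force: [-0.1, -0.2, -0.5]
width: 0.3
[ 655.70863554 -227.95852825  141.30185943] [-3.50863136e-01 -3.12124900e+00 -2.00520395e-03] [-158.43721973   -5.89632566]
```

View pics/w2.png

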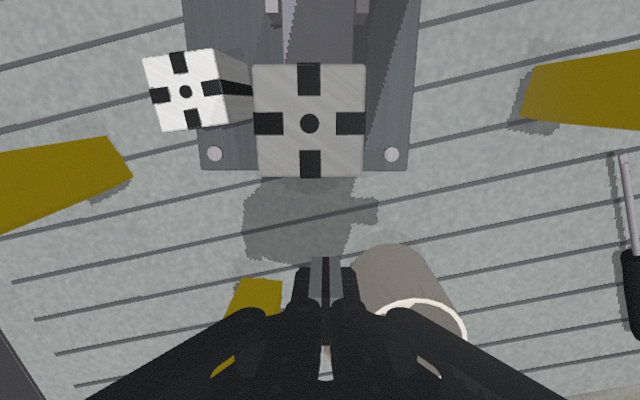

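View pics/s2.png

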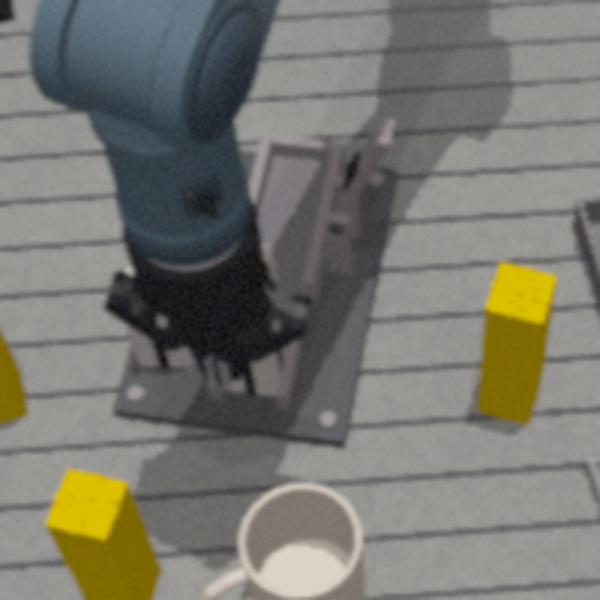

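The profile's top is at wrist (309,122), slightly to the offcut side of the fingers at column 325.

Run:
```python
from h import *
p=wray((309,120),162);print("prof",p,W2F(p))
for uv in((215,153),(391,154)):
  p=wray(uv,12);print("screw",p,W2F(p))
for uv in((256,178),(365,178),(252,66),(365,64)): print(W2F(wray(uv,162)))
```

```text
prof [ 582.57194392 -219.39977938  162.        ] [-85.24003335   2.12861979]
screw [ 597.9056038  -311.95646969   12.        ] [-120.89729675   88.90662169]
screw [ 631.79857468 -167.72952596   12.        ] [-121.65539717  -59.24725121]
[-107.28090373   23.27941397]
[-107.25594898  -19.5268396 ]
[-66.78725993  21.99908243]
[-66.11875231 -17.92314265]
```

```bash
python3 -m inch '[{"xyz":[-0.0085,-0.005,0],"roll":0,"gripper":-1},{"xyz":[-0.0095,0.000,0],"roll":0,"gripper":-1},{"xyz":[-0.0098,0.0022,0],"roll":0,"gripper":-1},{"xyz":[-0.0059,0.0013,0],"roll":0,"gripper":-1},{"xyz":[-0.0059,0.0013,0],"roll":0,"gripper":-1},{"xyz":[-0.0059,0.0013,0],"roll":0,"gripper":-1},{"xyz":[0,0,0],"roll":0,"gripper":-1}]'
python3 - <<'E'
from h import *
import cv2
s=ctrl.sense();print(s["ee_pos"],W2F(s["ee_pos"]))
w=imaging.snapshot("wrist");cv2.imwrite("pics/w3.png",w)
E
```

```text
time_s: 4.0
ee_pos: [609.4, -228.7, 141.3]
ee_rot: [-0.355, -3.121, -0.001]
contact_force: [0.1, -0.5, -0.2]
width: -0.1
[ 609.43109729 -228.71697428  141.32017883] [-113.50303668    5.19894274]
```

View pics/w3.png

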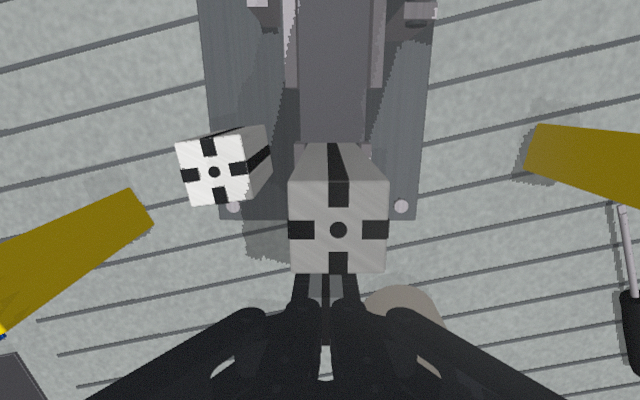

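```bash
python3 -m inch '[{"xyz":[0.0008,0.0034,0],"roll":0,"gripper":-1},{"xyz":[-0.0059,0.0013,0],"roll":0,"gripper":-1},{"xyz":[-0.0059,0.0013,0],"roll":0,"gripper":-1},{"xyz":[-0.0059,0.0013,0],"roll":0,"gripper":-1},{"xyz":[-0.0059,0.0013,0],"roll":0,"gripper":-1}]'
python3 - <<'E'
from h import *
import cv2
s=ctrl.sense();print(s["ee_pos"],W2F(s["ee_pos"]))
w=imaging.snapshot("wrist");cv2.imwrite("pics/w4.png",w)
E
```

```text
time_s: 4.55
ee_pos: [586.5, -220.3, 141.2]
ee_rot: [-0.355, -3.121, -0.0]
contact_force: [0.4, 0.6, 0.2]
width: 0.2
[ 586.53772606 -220.26563613  141.23089173] [-89.29900335   2.08504915]
```

View pics/w4.png

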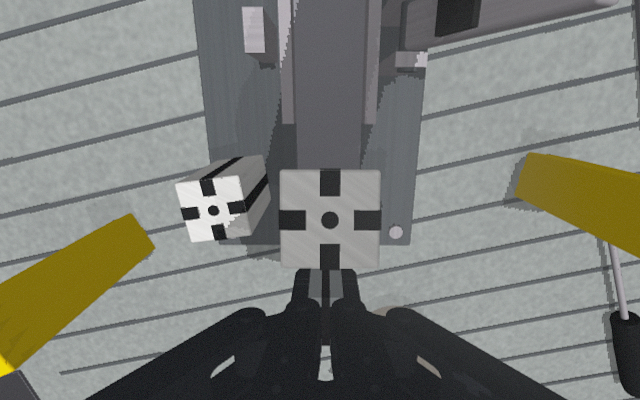

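The profile is tilting straight, centred at (330,220). I'll keep pushing.

```bash
python3 -m inch '[{"xyz":[-0.0059,0.0013,0],"roll":0,"gripper":-1},{"xyz":[-0.0059,0.0013,0],"roll":0,"gripper":-1},{"xyz":[-0.0059,0.0013,0],"roll":0,"gripper":-1},{"xyz":[-0.0059,0.0013,0],"roll":0,"gripper":-1},{"xyz":[-0.0059,0.0013,0],"roll":0,"gripper":-1}]'
python3 - <<'E'
from h import *
import cv2
s=ctrl.sense();print(s["ee_pos"],W2F(s["ee_pos"]))
w=imaging.snapshot("wrist");cv2.imwrite("pics/w5.png",w)
E
```

```text
time_s: 5.1
ee_pos: [557.2, -213.7, 141.2]
ee_rot: [-0.354, -3.121, -0.0]
contact_force: [0.4, -0.5, -0.2]
width: -0.0
[ 557.1596129  -213.72235091  141.2118081 ] [-59.20167239   2.28198431]
```

View pics/w5.png

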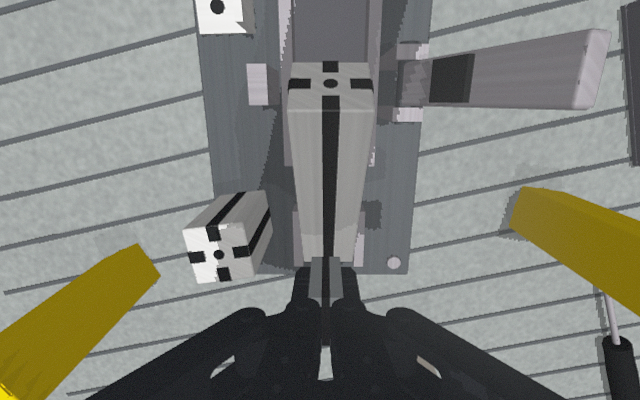

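```bash
python3 -m inch '[{"xyz":[0.01,-0.002,0.02],"roll":0,"gripper":-1},{"xyz":[0,0,0.03],"roll":0,"gripper":-1},{"xyz":[0,0,0.04],"roll":0,"gripper":-1},{"xyz":[0,0,0.03],"roll":0,"gripper":-1},{"xyz":[0,0,0],"roll":0,"gripper":-1}]'
python3 - <<'E'
from h import *
import cv2
s=ctrl.sense();print(s["ee_pos"],s["ee_rot"],W2F(s["ee_pos"]))
w=imaging.snapshot("wrist");cv2.imwrite("pics/w6.png",w)
E
```

```text
time_s: 5.65
ee_pos: [571.0, -217.6, 267.2]
ee_rot: [0.354, 3.111, -0.002]
contact_force: [0.6, -0.0, 0.3]
width: 0.1
[ 571.00680726 -217.63846409  267.2074414 ] [ 3.53857908e-01  3.11053952e+00 -2.20800577e-03] [-73.57404643   3.00003629]
```

View pics/w6.png

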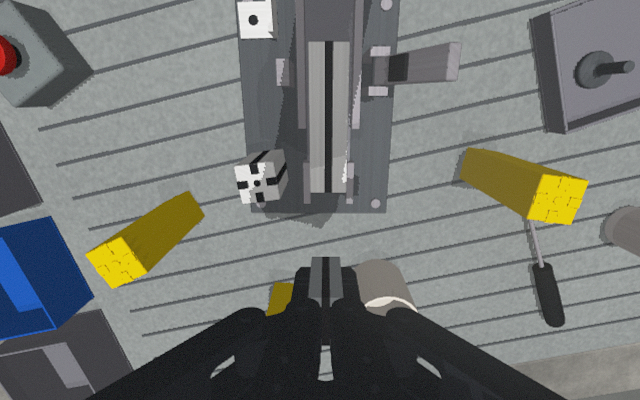

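The profile lies down, with its upper face at rows 41 to 192 and columns 309 to 348. Next I'll measure it and the bar end, around (453,62).

Run:
```python
from h import *
import cv2
for uv in((309,42),(350,42),(309,192),(350,192)): print(uv,W2F(wray(uv,64)))
for uv in((377,203),(260,205)): print("screw",W2F(wray(uv,12)))
for z in(165,170,175): print("bar end edge",W2F(wray((461,42),z)),W2F(wray((458,80),z)))
a=cv2.imread("pics/w6.png")[0:230,230:480];cv2.imwrite("pics/w6c.png",cv2.resize(a,None,fx=2.6,fy=2.6,interpolation=cv2.INTER_CUBIC))
```

```text
(309, 42) [61.12351173 18.5618523 ]
(350, 42) [ 61.0834606  -20.35251113]
(309, 192) [-86.64993708  21.04850921]
(350, 192) [-86.68575024 -23.78512606]
screw [-115.95002956  -62.53424468]
screw [-118.51188698   86.57525232]
bar end edge [ 46.20505008 -87.92042637] [ 22.45634595 -88.96625051]
bar end edge [ 45.47386177 -86.05102485] [ 22.2134435  -87.07534629]
bar end edge [ 44.74267346 -84.18162333] [ 21.97054106 -85.18444207]
```

View pics/w6c.png

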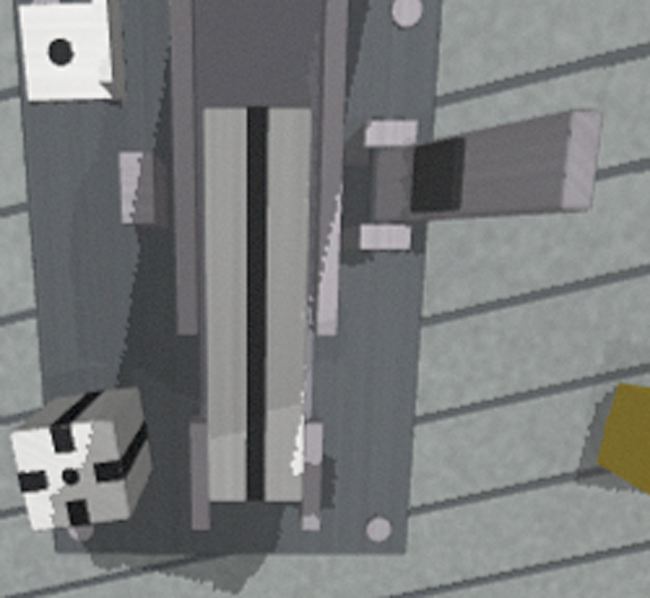

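Run:
```python
from h import *
for z in (100,120,150,170): print(z,W2F(ray("top",(292,182),z)),W2F(ray("scene",(354,197),z)))
g=np.array([30,-125]); print(F2W(FX,[(30,-125,0)])-ctrl.sense()["ee_pos"])
```

```text
100 [ -80.50367519 -191.52227589] [ -43.27303447 -189.70434444]
120 [ -76.78188843 -189.69551132] [ -55.68020247 -189.9017981 ]
150 [ -71.19920828 -186.95536446] [ -74.29095445 -190.19797857]
170 [ -67.47742152 -185.1285999 ] [ -86.69812244 -190.39543223]
[[ -70.76073661  147.09846737 -264.32529128]]
```

```bash
python3 -m inch '[{"xyz":[-0.014,0.03,0],"roll":0,"gripper":-1},{"xyz":[-0.014,0.03,0],"roll":0,"gripper":-1},{"xyz":[-0.014,0.03,0],"roll":0,"gripper":-1},{"xyz":[-0.014,0.03,0],"roll":0,"gripper":-1},{"xyz":[-0.0145,0.027,0],"roll":0,"gripper":-1},{"xyz":[0,0,0],"roll":0,"gripper":-1}]'
python3 - <<'E'
from h import *
import cv2
s=ctrl.sense();print(s["ee_pos"],s["ee_rot"],W2F(s["ee_pos"]))
w=imaging.snapshot("wrist");cv2.imwrite("pics/w7.png",w)
E
```

```text
time_s: 6.3
ee_pos: [494.5, -63.6, 259.1]
ee_rot: [-0.342, -3.118, -0.004]
contact_force: [0.8, 0.5, -0.3]
width: 0.0
[494.50316759 -63.59360529 259.07310693] [-0.34157644 -3.11762966 -0.00366595] [  35.46180034 -130.0180434 ]
```

View pics/w7.png

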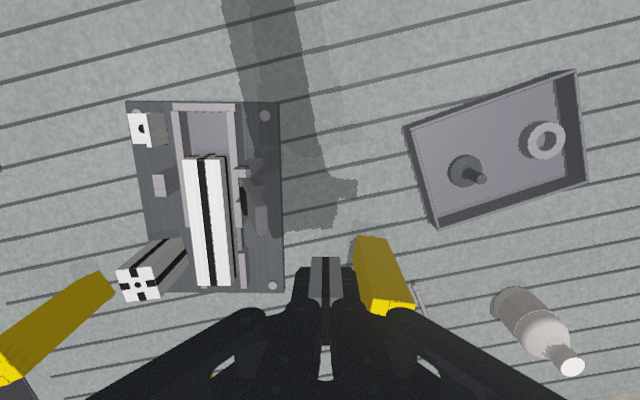

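```bash
python3 -m inch '[{"xyz":[0.002,0,-0.03],"roll":0,"gripper":-1},{"xyz":[0.002,-0.001,-0.03],"roll":0,"gripper":-1},{"xyz":[0,0,-0.03],"roll":0,"gripper":-1},{"xyz":[0,0,-0.02],"roll":0,"gripper":-1},{"xyz":[0,0,0],"roll":0,"gripper":-1},{"xyz":[0,0,0],"roll":0,"gripper":-1}]'
python3 - <<'E'
from h import *
import cv2
s=ctrl.sense();print(s["ee_pos"],s["ee_rot"],W2F(s["ee_pos"]))
w=imaging.snapshot("wrist");cv2.imwrite("pics/w8.png",w)
E
```

```text
time_s: 6.95
ee_pos: [501.1, -71.1, 150.9]
ee_rot: [-0.357, -3.12, 0.002]
contact_force: [0.6, -0.6, 0.4]
width: -0.0
[501.0663835  -71.13660516 150.85093756] [-3.57014636e-01 -3.11997261e+00  2.00035338e-03] [  27.37704808 -124.13506532]
```

View pics/w8.png

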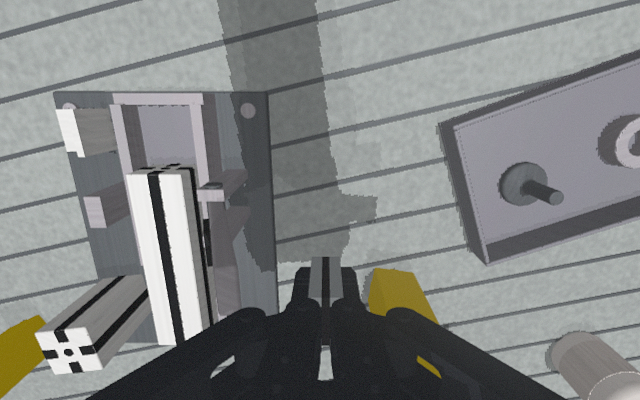

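```bash
python3 -m inch '[{"xyz":[-0.0045,-0.0065,0],"roll":0,"gripper":-1},{"xyz":[-0.0017,-0.0073,0],"roll":0,"gripper":-1},{"xyz":[-0.0017,-0.0073,0],"roll":0,"gripper":-1},{"xyz":[-0.0017,-0.0073,0],"roll":0,"gripper":-1},{"xyz":[-0.0017,-0.0073,0],"roll":0,"gripper":-1},{"xyz":[-0.0017,-0.0073,0],"roll":0,"gripper":-1},{"xyz":[-0.0017,-0.0073,0],"roll":0,"gripper":-1},{"xyz":[-0.0017,-0.0073,0],"roll":0,"gripper":-1}]'
python3 - <<'E'
from h import *
import cv2
s=ctrl.sense();print(s["ee_pos"],s["ee_rot"],W2F(s["ee_pos"]))
w=imaging.snapshot("wrist");cv2.imwrite("pics/w9.png",w)
E
```

```text
time_s: 7.8
ee_pos: [484.7, -128.1, 151.2]
ee_rot: [-0.354, -3.121, 0.0]
contact_force: [0.9, -0.3, 0.0]
width: -0.3
[ 484.74279655 -128.14054707  151.23755249] [-3.54437291e-01 -3.12149537e+00  2.11998130e-04] [ 30.53023025 -64.9238643 ]
```

View pics/w9.png

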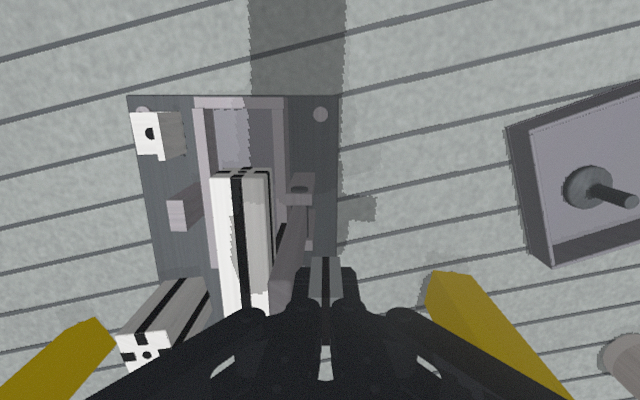

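```bash
python3 -m inch '[{"xyz":[-0.002,-0.0088,-0.001],"roll":0,"gripper":-1},{"xyz":[-0.002,-0.0088,-0.001],"roll":0,"gripper":-1},{"xyz":[-0.002,-0.0088,-0.002],"roll":0,"gripper":-1},{"xyz":[-0.002,-0.0088,-0.003],"roll":0,"gripper":-1},{"xyz":[-0.002,-0.0088,-0.003],"roll":0,"gripper":-1},{"xyz":[-0.0018,-0.0078,-0.005],"roll":0,"gripper":-1},{"xyz":[-0.0018,-0.0078,-0.006],"roll":0,"gripper":-1}]'
python3 - <<'E'
from h import *
import cv2
s=ctrl.sense();print(s["ee_pos"],s["ee_rot"],W2F(s["ee_pos"]))
w=imaging.snapshot("wrist");cv2.imwrite("pics/w10.png",w)
E
```

```text
time_s: 8.55
ee_pos: [470.9, -188.0, 129.8]
ee_rot: [-0.355, -3.121, 0.0]
contact_force: [-0.1, 1.2, 0.1]
width: 0.4
[ 470.87619673 -188.01762294  129.84456905] [-3.54877929e-01 -3.12110498e+00  3.49395808e-04] [30.64578187 -3.46222217]
```

View pics/w10.png

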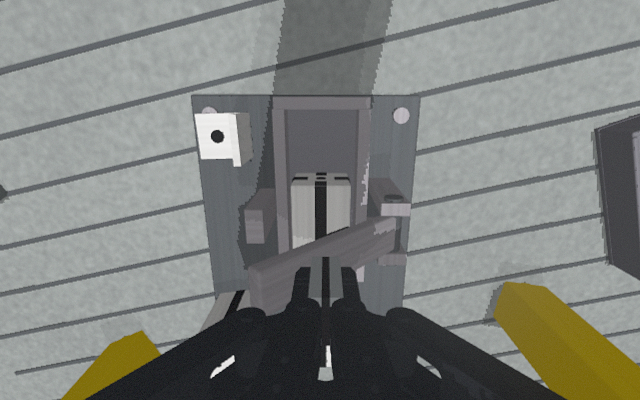

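```bash
python3 -m inch '[{"xyz":[-0.0013,-0.0058,-0.007],"roll":0,"gripper":-1},{"xyz":[-0.0013,-0.0058,-0.007],"roll":0,"gripper":-1},{"xyz":[-0.0006,-0.0028,-0.006],"roll":0,"gripper":-1},{"xyz":[-0.0006,-0.0028,-0.006],"roll":0,"gripper":-1},{"xyz":[-0.0006,-0.0028,-0.006],"roll":0,"gripper":-1},{"xyz":[-0.0003,-0.0013,-0.005],"roll":0,"gripper":-1},{"xyz":[-0.0003,-0.0013,-0.005],"roll":0,"gripper":-1},{"xyz":[-0.0003,-0.0013,-0.004],"roll":0,"gripper":-1}]'
python3 -m inch '[{"xyz":[0,0,-0.001],"roll":0,"gripper":-1},{"xyz":[0,0,-0.001],"roll":0,"gripper":-1}]'
python3 - <<'E'
from h import *
import cv2
s=ctrl.sense();print(s["ee_pos"],s["contact_force"],W2F(s["ee_pos"]))
w=imaging.snapshot("wrist");cv2.imwrite("pics/w11.png",w)
E
```

```text
time_s: 9.4
ee_pos: [466.0, -210.7, 83.8]
ee_rot: [-0.354, -3.121, -0.001]
contact_force: [0.5, 0.7, 1.5]
width: -0.0
time_s: 9.6
ee_pos: [465.7, -210.9, 82.1]
ee_rot: [-0.354, -3.121, -0.0]
contact_force: [-1.0, 0.9, 0.5]
width: -0.1
[ 465.738607   -210.91892772   82.08137126] [-1.03764476  0.89826936  0.54396081] [30.52819051 20.0079879 ]
```

View pics/w11.png

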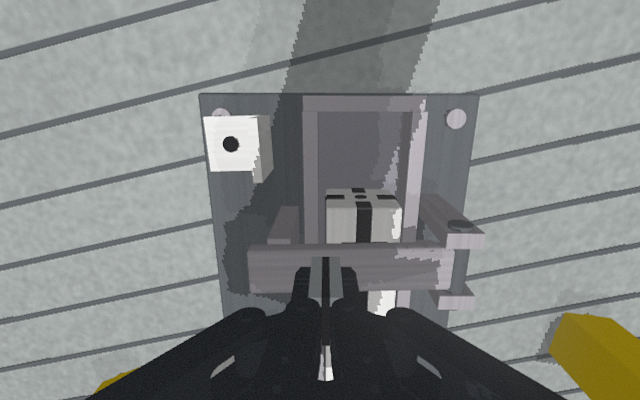

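Nearly level. I'll press down gently until contact.

```bash
python3 -m inch '[{"xyz":[0,0,-0.001],"roll":0,"gripper":-1},{"xyz":[0,0,-0.001],"roll":0,"gripper":-1},{"xyz":[0,0,-0.001],"roll":0,"gripper":-1},{"xyz":[0,0,0],"roll":0,"gripper":-1}]'; python3 -m inch '[{"xyz":[0,0,-0.001],"roll":0,"gripper":-1},{"xyz":[0,0,0],"roll":0,"gripper":-1}]'
```

```text
time_s: 10.05
ee_pos: [466.1, -211.0, 79.2]
ee_rot: [0.354, 3.121, -0.0]
contact_force: [-0.1, -1.0, -0.3]
width: 0.2
time_s: 10.25
ee_pos: [466.1, -210.9, 79.1]
ee_rot: [-0.355, -3.121, -0.001]
contact_force: [-2.4, 0.6, 6.3]
width: 0.0
```

It stops at 79.1 mm with the force rising, which matches the closed bar's top at 79. One more small press, then lift off.

```bash
python3 -m inch '[{"xyz":[0,0,-0.001],"roll":0,"gripper":-1},{"xyz":[0,0,0],"roll":0,"gripper":-1},{"xyz":[0,0,0],"roll":0,"gripper":-1}]'; python3 -m inch '[{"xyz":[0,0,0.01],"roll":0,"gripper":-1},{"xyz":[0,0,0.03],"roll":0,"gripper":-1},{"xyz":[0,0,0.04],"roll":0,"gripper":-1},{"xyz":[0.03,0,0.04],"roll":0,"gripper":-1},{"xyz":[0.03,0,0.03],"roll":0,"gripper":-1},{"xyz":[0.03,0,0.03],"roll":0,"gripper":-1},{"xyz":[0,0,0],"roll":0,"gripper":-1},{"xyz":[0,0,0],"roll":0,"gripper":-1}]'
python3 - <<'E'
from h import *
import cv2
s=ctrl.sense();print(s["ee_pos"],s["contact_force"],W2F(s["ee_pos"]))
w=imaging.snapshot("wrist");cv2.imwrite("pics/w12.png",w)
print("bar centre pts")
E
```

```text
time_s: 10.55
ee_pos: [466.1, -210.9, 78.9]
ee_rot: [-0.355, -3.121, -0.002]
contact_force: [-4.0, 1.5, 12.1]
width: 0.5
time_s: 11.35
ee_pos: [556.7, -210.9, 257.9]
ee_rot: [0.353, 3.121, -0.001]
contact_force: [-0.8, -0.7, -0.5]
width: 0.0
[ 556.73633648 -210.86156276  257.89907044] [-0.79087546 -0.69518329 -0.4538046 ] [-58.14893907  -0.41153093]
bar centre pts
```

View pics/w12.png

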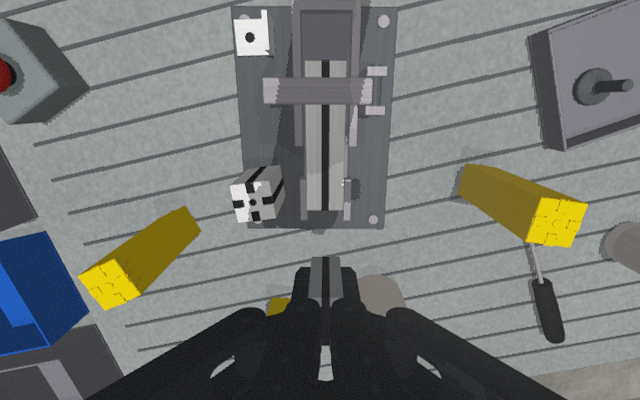

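The bar lies level over the profile: bar at (264–372, 77–104), profile at rows 60 to 211. A final numeric check, then I hand in.

Run:
```python
from h import *
for uv in((306,60),(345,60),(306,211),(345,211)): print("prof",W2F(wray(uv,64)))
print("bar end",W2F(wray((263,91),79)),"expect 30,59")
print("offcut",W2F(wray((254,200),92)))
print(ctrl.sense()["contact_force"]); ctrl.sign_off()
```

```text
prof [61.75486297 18.9591291 ]
prof [ 61.71939298 -17.90388245]
prof [-88.88502878  21.8536855 ]
prof [-88.90779945 -20.61122983]
bar end [33.78369457 58.5680392 ] expect 30,59
offcut [-67.93996916  71.21913762]
[-0.43751616  0.61514329 -1.37726919]
the job is handed in; nothing more can be done
```

I pushed the profile over the step into the cradle with closed fingers, then swept the hold-down bar over it and pressed it down. I handed the job in after about 11.4 s of robot time. It reports no verdict.

- **Profile:** in the last wrist picture it lies along the cradle, with its centre at about fixture x −14, y +0.5 mm and its length in line with the cradle. Both are well inside the limits.
- **Hold-down:** the bar stopped hard at 79 mm above the table, at 6 to 12 N, which is its stated closed height. From above, its end measured about 3.8 mm off in x and 0.4 mm off in y from the closed position. The fixture pose itself is only good to a few millimetres. I did not measure the bar's angle directly.
- **Bystanders:** the offcut measured about 6 mm differently in y between the first and last pictures. I put that down to a bad early reading, because the arm was still settling and the plate's screws read about 6 mm off in the same picture. I saw no sign that any of the others had moved, but I did not re-measure them.
- **Robot:** it ended clear of everything, about 258 mm above the table, with forces no larger than the sensor noise.

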